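Start the locking screw of a board jig without crossing its thread

TASK

Slide the board carriage by its upright grip along its rails until the threaded boss sits centred under the tip of the raised locking screw. Then push the screw's big round knob down onto the boss's thread and turn it backward (anticlockwise seen from above), keeping it down on the thread, until you feel it drop; never drive it forward before it has dropped. From there screw it forward (clockwise) one full turn so that it is started but not tightened, and finish still gripping the knob, leaving the dish, screwdriver and tape roll beside the jig where they are.

Things in the scene. Friction and masses are not known exactly. Their poses are not given: they have to be found in the camera images.
- jig: fixed jig: aluminium base plate 156 x 300 x 14 mm (x -58 to 98, y -255 to 45 mm from the origin), two rails along its y, and at the far side a grey C-frame whose arm (44 mm wide, top 116 mm above the desk) overhangs from the column (x 62 to 94 mm) to x = -22 mm. Origin on the desk under the locking screw's axis; x from robot side to column, y left along the rails, z up
- handle (a point): middle of the carriage's upright round black grip, 20 mm diameter, wide part 48 to 72 mm above the desk, 11 mm neck below; this point is on its axis, 60 mm above the desk, 118 mm from the boss's axis towards -y of the jig. The carriage plate's top is 33 mm above the desk
- carriage (a joint): carriage along the rails, m: 0 = boss exactly under the screw, grows as it is pulled out towards -y of the jig, range -0.015 to 0.121, starts 0.035 to 0.095; stays where it is left (friction about 1.5 N). It carries a green circuit board between grip and boss
- boss_mouth (a point): centre of the open top of the threaded boss, a steel cylinder 36 mm across on the carriage, its rim 63 mm above the desk. Inside: two helical ridges (two-start right-hand thread, lead 12 mm a turn, neighbouring ridges 6 mm apart), their upper ends 2 mm below the rim; 16 mm free bore between them
- screw_tip (a point): lowest point of the locking screw, on its axis: a conical point on a 14 mm shank; its thread, 22 mm across, begins 6 mm above the tip. It starts 68 mm above the desk, 5 mm over the boss's rim. Pushed down, it centres itself in the boss if they are within about 4 mm
- knob (a point): middle of the screw's black fluted round knob: 40 mm diameter, 26 mm tall, on the screw's axis; this point is 13 mm above its underside and starts 178 mm above the desk. Only a thin neck (21 mm and less) is between it and the arm's top below. A white line on its top marks its angle
- lock_screw: the whole captive screw with its knob, 120 g; it turns and slides up and down in the arm. Origin at its tip, z up
- screw_feed (a joint): screw pushed down from its raised place, m, 0 to 0.036. Stays at any height: down takes 3 to 5 N (press with about 10), up 5 N. Its thread end meets the ridge at 0.013 + 0.012 x turns forward of the ridge's end; backed past that end it drops 6 mm if pressed down. Keep it down while first turning forward, or thread ends butt. Each turn forward then sinks it 12 mm (play 0.7): 0.031 after one turn
- screw_turn (a joint): angle of the screw, rad, grows forward = clockwise from above. The ridge's end, where it drops, is at 0 (within 0.2); it starts between 0.7 and 2.4, so it must be turned back by that much. Takes about 0.07 N m; stays where it is left. Turned forward undropped it butts against a ridge end at about 3.3
- laptop: fixed open laptop right of the jig, its lid standing 240 mm above the desk between the robot's start and the work: pass well above it or in front of it. Origin on the desk under its middle
- magnet_dish: bystander: round metal dish 83 mm across, 20 mm high, with small screws in it, in front of the jig
- driver_red: bystander: small red screwdriver 129 mm long lying on the cyan mat in front of the jig
- kapton_roll: bystander: roll of amber tape 72 mm across, 19 mm high, lying flat on the cyan mat in front of the jig's left end

How it is judged:
By the outcome, as a careful person would: the job done as asked, in the order asked, and still so for the second after the job is handed in, while the arm keeps its last pose, push and grip.
It also fails if it takes over 72 s, if anything falls off the work surface, if the arm or the gripper's body presses on something with over 40 N, if the wrist force passes 120 N, or if a joint passes its speed limit or range.

ROBOT

A 6-joint arm with a two-finger parallel gripper is mounted at the origin on a cart in front of the work surface, level with it; the furniture and walls round the work are solid. World frame = base frame: x ahead of the robot, y to its left, z up, the work surface at z = 0. Lengths are in m, angles in rad, forces in N, time in s.
With the tool pointing down it reaches from about 0.2 to 0.875 m from the base axis. Payload 3.4 kg.
Tool frame: the origin (TCP) lies between the finger pads; the fingertips stand 14 mm ahead of it and the grasp point (between the pads) lies 5 mm behind it; z points along the fingers, y is the line along which they close (so a half turn about z gives the same grasp; the last joint's range is limited). The gripper opens to 94 mm and grips with 3 to 60 N. Pads are 16 mm wide; open, the fingers measure 119 mm over their backs; the gripper's body (75 mm by 177 mm) begins 78 mm behind the grasp point.
Start: joints at [-1.42, 0.276, 1.505, -0, 1.361, -0.121], TCP at [0.154, -0.554, 0.184] pointing down, gripper open.
Joint ranges: [-2.89, 2.89], [-0.75, 2.08], [0.22, 2.7], [-1.18, 4.32], [0.11, 2.71], [-2.7, 2.7]. Speed limits (rad/s): [2.57, 2.57, 3.14, 3.14, 3.14, 3.14].

INTERFACE

Orientations are given as a 3x3 rotation matrix whose columns are the frame's x, y, z axes.
In Python, from plant import bot gives the robot as it stands.
- The arm moves only by the tool servo_tool, never from a script. Its argument "steps" is a list that holds one entry, the list of rows, each a list of 5 numbers: the opening, from 0 (shut) to 1 (fully open), then the shift along the world's x, y, z in mm, then the turn about the world's z in degrees. A call has 1 to 5 rows; each row shifts and turns the commanded pose from where the row before left it; what a row does not reach is not made up. A row lasts 1/12 s, in which the tool goes at most 41.7 mm and 7.16 degrees, less where a joint would pass 70% of its speed; a pose out of reach is approached as far as the arm can. A call with a gripper value outside its range is refused whole. The fingers move at their own pace and stop on an object; "newtons" is the grip in N (left out, the last holds). Time passes only in rows, so rows that do not move let the fingers close. It gives the time, the measured TCP pose, the force, the opening and the grip force at its end, in the units of the state.
- bot.state(): the state, without advancing time (a new reading comes with each control period).
- bot.grab_frame(name): name is "side" or "top"; returns a dict with "color" (400x640x3 uint8, red, green, blue), "range_z" (400x640 float32, m along the optical axis (not along the pixel's ray), 0 where there is no reading), "fx", "fy", "cx", "cy" (pixels), "dist" ([k1, k2, p1, p2, k3] as OpenCV has them; the pictures are not rectified), "eye" and "attitude" of the camera in the world. Camera axes: x right, y down, z forward; pixel columns grow to the right and rows downward; lengths in m; the calibration is good to about 2 mm. A picture is of the moment at which its call begins.
- bot.sign_off(): hands the job in; it is judged then, once.
The state is a dict: "t": time; "q": joint angles; "qd": joint speeds; "joint_torque": joint torques, N m; "position": TCP position; "eef_rot": TCP orientation; "force": force on the tool from outside, world axes, zero at the start; "moment": the same for the moment, N m; "grip_width": finger opening in m; "gripper_force": force on a finger pad.
Only numpy, scipy, OpenCV 4.12 (cv2) and the standard library are available. Lean on these libraries where they do the work, as an engineer would, in place of code of your own. Each camera call takes 0.05 s, during which the arm holds its last target. There are 200 camera calls.

## Working session

There is one attempt and no reset: what is moved stays moved. The work goes in short steps, Python scripts to look and compute and a tool call to move; the robot and the scene stay as the last step left them, time stands still between calls to the robot, and variables do not carry over. Pictures are saved under pics/ and viewed, at most 10 in all, crops included, and the job is handed in when it is done.

Besides the shell and the picture viewer there is one more tool, called as a command line: name --argument value ..., lists and objects as JSON in quotes. servo_tool: Moves the arm, as the interface text tells. Its arguments: {"type":"object","properties":{"steps":{"type":"array"},"newtons":{"type":"number"}},"required":["steps"]}

```bash
mkdir -p pics; cat > h.py <<'E'
import numpy as np, cv2
from plant import bot
def grab(n):
    f=bot.grab_frame(n); f['K']=np.array([[f['fx'],0,f['cx']],[0,f['fy'],f['cy']],[0,0,1.]]); f['dist']=np.array(f['dist'],float); f['eye']=np.array(f['eye']); f['R']=np.array(f['attitude']); return f
def ray(f,uv):
    p=cv2.undistortPoints(np.array(uv,float).reshape(-1,1,2),f['K'],f['dist'])[:,0]
    return np.c_[p,np.ones(len(p))]@f['R'].T
def plane(f,uv,z):
    d=ray(f,uv); return f['eye']+d*((z-f['eye'][2])/d[:,2])[:,None]
def depth(f):  # world points HxWx3
    h,w=f['range_z'].shape; g=np.stack(np.meshgrid(np.arange(w),np.arange(h)),-1)
    return f['eye']+(ray(f,g)*f['range_z'].reshape(-1,1)).reshape(h,w,3) if 0 else (f['eye']+ray(f,g)*f['range_z'].reshape(-1,1)).reshape(h,w,3)
def proj(f,P):
    R=f['R'].T; return cv2.projectPoints(np.array(P,float).reshape(-1,1,3),cv2.Rodrigues(R)[0],-R@f['eye'],f['K'],f['dist'])[0][:,0]
def save(n,im): cv2.imwrite('pics/'+n+'.png',im[:,:,::-1])
E
python3 - <<'E'
from h import *
for n in('top','side'):
    f=grab(n); save(n+'0',f['color']); print(n,f['eye'],f['R'].round(3).tolist(),f['fx'])
    np.savez(n+'0.npz',**f)
print(bot.state())
E
```

```text
top [0.36822258 0.02968664 1.6423103 ] [[-0.022, -0.994, 0.105], [-1.0, 0.023, 0.002], [-0.005, -0.105, -0.994]] 500.58213620830213
side [0.07453618 0.24227182 1.01108931] [[-0.526, -0.74, 0.419], [-0.85, 0.466, -0.245], [-0.014, -0.485, -0.874]] 395.9587560491842
{'t': 0.1, 'q': array([-1.42002539e+00,  2.76547459e-01,  1.50597427e+00,  1.66740908e-06,
        1.36071554e+00, -1.21010869e-01]), 'qd': array([-0.00043347, -0.00255206, -0.0020323 ,  0.00034389,  0.00079643,
        0.00092216]), 'joint_torque': array([ 1.38202970e-03, -4.05455267e+01, -2.37778902e+01,  7.02646771e-02,
        2.98600690e-02, -4.24699397e-05]), 'position': array([ 0.15426619, -0.55336386,  0.18309518]), 'eef_rot': array([[ 9.63294222e-01,  2.68447725e-01, -2.45409489e-04],
       [ 2.68447762e-01, -9.63292871e-01,  1.62620251e-03],
       [ 2.00149152e-04, -1.63239111e-03, -9.99998648e-01]]), 'force': array([-0.20712718,  0.09997207,  0.12436772]), 'moment': array([-0.0175511 ,  0.04451357,  0.02575534]), 'gripper_force': 0.0, 'grip_width': 0.09398532263779956}
```

View pics/top0.png

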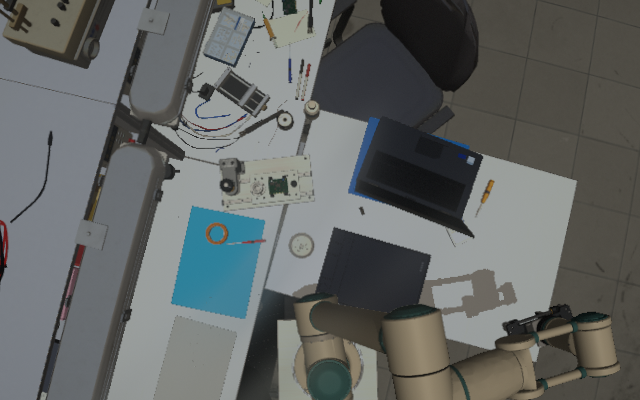

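View pics/side0.png

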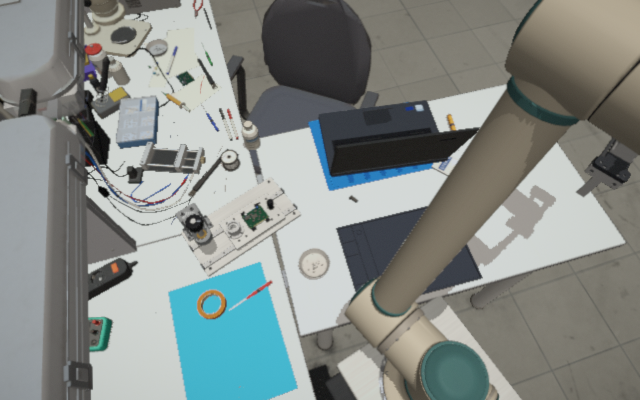

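The top view shows the jig at about (220–315, 153–210), with the knob near (227,184), the boss near (258,187) and the grip near (296,180). In the side view the knob is near (194,222), the boss near (233,228) and the grip near (270,203). I'll enlarge both.

```bash
python3 - <<'E'
from h import *
T=np.load('top0.npz');S=np.load('side0.npz')
a=cv2.resize(T['color'][145:220,210:325],None,fx=5,fy=5,interpolation=cv2.INTER_CUBIC)[:, :575]
b=cv2.resize(S['color'][175:275,170:305],None,fx=4,fy=4,interpolation=cv2.INTER_CUBIC)
save('topc',a);save('sidec',b)
for n,f in(('top',T),('side',S)):
    W=depth(f)
    for lo,hi in((.186,.197),(.108,.122),(.068,.078),(.059,.066)):
        m=(W[...,2]>lo)&(W[...,2]<hi)&(W[...,0]>.3)&(W[...,0]<.75)&(W[...,1]>-.1)&(W[...,1]<.35)
        k,l,s,c=cv2.connectedComponentsWithStats(m.astype(np.uint8))
        for i in range(1,k):
            if s[i,4]>5: print(n,lo,s[i],c[i].round(1),np.median(W[l==i],0).round(3))
E
```

```text
top 0.186 [219 179  14  13 121] [225.2 184.8] [0.567 0.289 0.192]
top 0.108 [220 158  18  38 396] [229.2 172.5] [0.621 0.287 0.116]
top 0.068 [291 181   6   5  22] [293.  183.2] [0.584 0.094 0.071]
top 0.059 [252 182  10   5  20] [256.2 184. ] [0.585 0.213 0.063]
top 0.059 [252 187  11   7  23] [257.7 190.3] [0.563 0.207 0.063]
side 0.186 [335 154   5   2   7] [336.9 154.3] [ 0.546 -0.094  0.194]
side 0.186 [185 214  17  16 197] [192.9 221.5] [0.566 0.289 0.191]
side 0.108 [176 203  26  21 247] [187.5 212.4] [0.643 0.295 0.116]
side 0.108 [188 222  24  22 213] [202.2 235.1] [0.562 0.288 0.115]
side 0.068 [267 199   6   6  27] [269.5 201.1] [0.585 0.095 0.071]
side 0.059 [226 220  14  13  80] [232.8 226.3] [0.575 0.21  0.062]
```

View pics/topc.png

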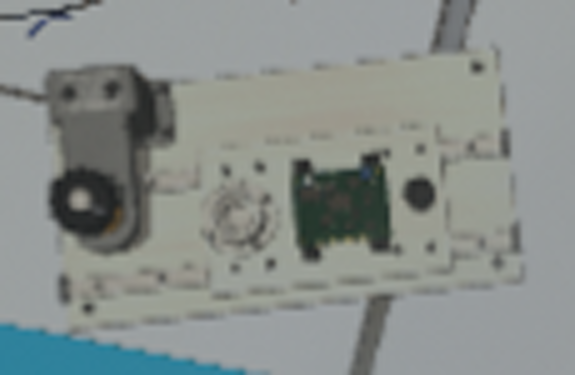

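View pics/sidec.png

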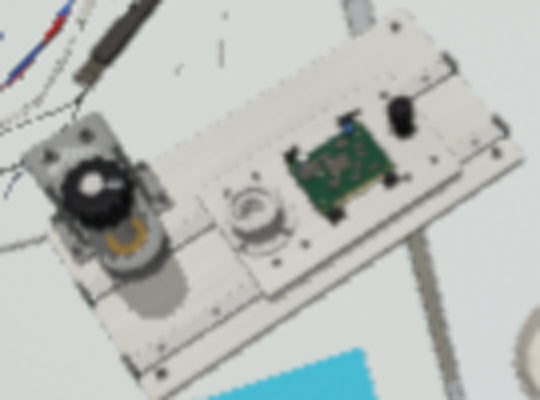

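The crops show the grip (top crop (419,193)), the boss (240,217), and the knob with its white mark; the knob is at about (0.567, 0.289). Next I refine the jig's yaw and the axes.

```bash
python3 - <<'E'
from h import *
T=np.load('top0.npz');S=np.load('side0.npz')
for n,f in(('top',T),('side',S)):
    W=depth(f)
    m=(W[...,2]>.008)&(W[...,2]<.2)&(W[...,0]>.45)&(W[...,0]<.72)&(W[...,1]>-.02)&(W[...,1]<.36)
    k,l,s,c=cv2.connectedComponentsWithStats(m.astype(np.uint8)); i=1+np.argmax(s[1:,4])
    r=cv2.minAreaRect(W[l==i][:,:2].astype(np.float32)); print(n,'plate',r)
    for z,lo,hi,nm in((.191,.186,.197,'knob'),(.072,.067,.078,'grip')):
        m=(W[...,2]>lo)&(W[...,2]<hi)&(W[...,0]>.45)&(W[...,0]<.72)&(W[...,1]>0)&(W[...,1]<.36)
        v,u=np.nonzero(m); P=plane(f,np.c_[u,v],z); 
        e=cv2.minEnclosingCircle(P[:,:2].astype(np.float32)); print(nm,P.mean(0).round(4),e)
    # dark-pixel blobs
    V=f['color'].max(2)
    for nm,z,c0 in(('knob',.191,(.567,.289)),('grip',.072,(.584,.095))):
        u,v=proj(f,[[*c0,z]])[0].astype(int); r=12
        m=np.zeros(V.shape,np.uint8); m[v-r:v+r,u-r:u+r]=(V[v-r:v+r,u-r:u+r]<70)
        mm=cv2.moments(m,True); print(nm,'dark',mm['m00'],plane(f,[[mm['m10']/mm['m00'],mm['m01']/mm['m00']]],z).round(4))
    # boss on plane: bright rim residual from depth >.045 in the region
    m=(W[...,2]>.055)&(W[...,2]<.068)&(np.hypot(W[...,0]-.574,W[...,1]-.21)<.03)
    v,u=np.nonzero(m);P=plane(f,np.c_[u,v],.063);print('boss',cv2.minEnclosingCircle(P[:,:2].astype(np.float32)),P.mean(0))
E
```

```text
top plate ((0.6040134429931641, 0.18507890403270721), (0.17624767124652863, 0.30410417914390564), 4.1186323165893555)
knob [0.5672 0.2886 0.191 ] ((0.5678119659423828, 0.28806427121162415), 0.019680140540003777)
grip [0.5939 0.1436 0.072 ] ((0.6190291047096252, 0.17710576951503754), 0.09877555817365646)
knob dark 144.0 [[0.5679 0.2806 0.191 ]]
grip dark 134.0 [[0.5779 0.1185 0.072 ]]
boss ((0.5737810134887695, 0.21129044890403748), 0.01845814473927021) [0.57362819 0.21181938 0.063     ]
side plate ((0.6249631643295288, 0.1902177631855011), (0.21473810076713562, 0.3069190979003906), 4.8295722007751465)
knob [0.5662 0.2889 0.191 ] ((0.5658664703369141, 0.28937527537345886), 0.020050184801220894)
grip [0.5909 0.1302 0.072 ] ((0.6050378680229187, 0.20376113057136536), 0.12017328292131424)
knob dark 231.0 [[0.5593 0.2887 0.191 ]]
grip dark 48.0 [[0.5765 0.1006 0.072 ]]
boss ((0.5725327730178833, 0.21189692616462708), 0.01999400183558464) [0.57326942 0.2121356  0.063     ]
```

Both views agree. Knob axis is at (0.567, 0.289), boss at (0.573, 0.212), grip at (0.584, 0.0945). Yaw is about 5° and carriage about 0.077. The spacing checks out: 0.195 = 0.118 + 0.077. Next I lift over the laptop and travel to above the grip.

servo_tool --steps '[[[1,0,0,30,0],[1,0,0,30,0],[1,0,0,30,0],[1,0,0,30,0],[1,0,0,30,0]]]'

```text
t: 0.52
position: [0.1543, -0.5534, 0.3349]
eef_rot: [[0.963, 0.269, -0.0], [0.269, -0.963, 0.001], [0.0, -0.001, -1.0]]
force: [-0.2, -0.9, 0.4]
grip_width: 0.0941
gripper_force: 0.0
```

servo_tool --steps '[[[1,21,32,0,4],[1,21,32,0,4],[1,21,32,0,4],[1,21,32,0,4],[1,21,32,0,4]]]'

```text
t: 0.93
position: [0.2598, -0.3922, 0.3335]
eef_rot: [[0.812, 0.584, -0.0], [0.584, -0.812, 0.001], [0.0, -0.001, -1.0]]
force: [1.3, 0.7, 0.2]
grip_width: 0.0943
gripper_force: 0.0
```

servo_tool --steps '[[[1,21,32,0,4],[1,21,32,0,4],[1,21,32,0,4],[1,21,32,0,4],[1,21,32,0,4]]]'

```text
t: 1.35
position: [0.3648, -0.232, 0.3337]
eef_rot: [[0.563, 0.827, -0.0], [0.827, -0.563, 0.0], [0.0, -0.0, -1.0]]
force: [0.6, -0.5, -0.8]
grip_width: 0.0942
gripper_force: 0.0
```

servo_tool --steps '[[[1,21,32,0,4],[1,21,32,0,4],[1,21,32,0,4],[1,21,32,0,4],[1,21,32,0,4]]]'

```text
t: 1.77
position: [0.4698, -0.072, 0.3337]
eef_rot: [[0.246, 0.969, -0.0], [0.969, -0.246, -0.0], [-0.0, -0.0, -1.0]]
force: [0.9, 0.2, -0.7]
grip_width: 0.0939
gripper_force: 0.0
```

servo_tool --steps '[[[1,21,32,0,4],[1,21,32,0,4],[1,21,32,0,4],[1,21,32,0,4],[1,0,0,0,0]]]'

```text
t: 2.18
position: [0.5561, 0.0598, 0.332]
eef_rot: [[-0.036, 0.999, -0.0], [0.999, 0.036, 0.004], [0.004, -0.0, -1.0]]
force: [-0.1, -0.2, 0.4]
grip_width: 0.0939
gripper_force: 0.0
```

servo_tool --steps '[[[1,14,17,0,1.5],[1,14,18,0,1.5],[1,0,0,-30,0],[1,0,0,-35,0],[1,0,0,-35,0]]]'

```text
t: 2.6
position: [0.5815, 0.0889, 0.2329]
eef_rot: [[-0.08, 0.997, 0.001], [0.997, 0.08, -0.0], [-0.001, 0.001, -1.0]]
force: [-0.0, -1.0, 0.4]
grip_width: 0.0942
gripper_force: 0.0
```

servo_tool --steps '[[[1,0,0,-35,0],[1,0,0,-35,0],[1,0,0,-30,0],[0.8,0,0,-20,0],[0.7,0,0,0,0]]]'

```text
t: 3.02
position: [0.5769, 0.0882, 0.1088]
eef_rot: [[-0.079, 0.997, -0.011], [0.997, 0.079, -0.001], [0.0, -0.011, -1.0]]
force: [-1.0, 0.2, 0.7]
grip_width: 0.084
gripper_force: 0.0
```

```bash
python3 - <<'E'
from h import *
f=grab('top');g=grab('side');print(bot.state()['position'],bot.state()['q'])
a=cv2.resize(f['color'][130:230,220:360],(560,400),interpolation=cv2.INTER_CUBIC)
b=cv2.resize(g['color'][140:240,215:275],(240,400),interpolation=cv2.INTER_CUBIC)
save('c1',np.hstack([a,b]))
E
```

```text
[0.58092108 0.08860142 0.11363866] [ 3.30822465e-02  3.41870045e-01  1.58789345e+00 -1.59968970e-04
  1.21331723e+00 -4.59949656e-02]
```

View pics/c1.png

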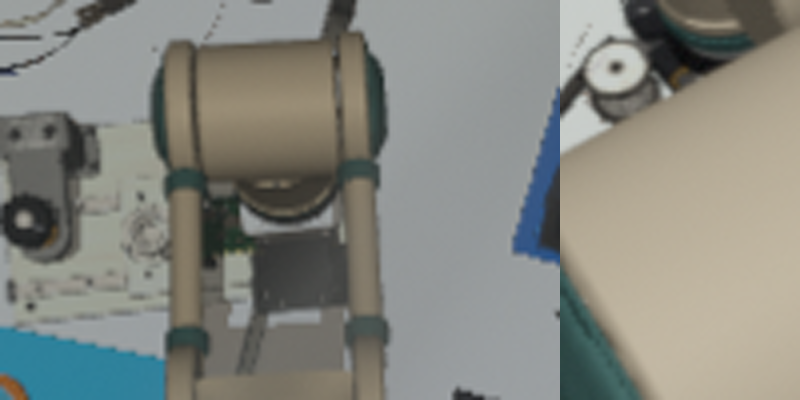

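The picture shows the arm covering the grip, while the jig looks undisturbed. I'll go by the measured position.

servo_tool --steps '[[[0.6,3,6,0,0.5],[0.6,0,0,-28,0],[0.6,0,0,-28,0],[0.6,0,0,0,0],[0.4,0,0,0,0]]]' --newtons 20

```text
t: 3.53
position: [0.5847, 0.0954, 0.0586]
eef_rot: [[-0.089, 0.996, 0.0], [0.996, 0.089, 0.0], [0.0, 0.0, -1.0]]
force: [-0.2, -0.5, -0.8]
grip_width: 0.0527
gripper_force: 0.0
```

servo_tool --steps '[[[0,0,0,0,0],[0,0,0,0,0],[0,0,0,0,0],[0,0,0,0,0],[0,0,0,0,0]]]'

```text
t: 3.95
position: [0.5849, 0.0951, 0.0588]
eef_rot: [[-0.088, 0.996, 0.002], [0.996, 0.088, 0.0], [-0.0, 0.002, -1.0]]
force: [0.2, -0.6, 0.5]
grip_width: 0.0196
gripper_force: 0.0
```

servo_tool --steps '[[[0,0,0,0,0],[0,0,0,0,0],[0,-0.5,5,0,0],[0,-0.9,10,0,0],[0,-1.2,14,0,0]]]'

```text
t: 4.37
position: [0.5817, 0.1245, 0.0578]
eef_rot: [[-0.087, 0.996, -0.0], [0.996, 0.087, 0.0], [0.0, -0.0, -1.0]]
force: [-1.2, 0.2, 0.2]
grip_width: 0.0003
gripper_force: 0.0
```

servo_tool --steps '[[[0,-1.2,14,0,0],[0,-1.2,14,0,0],[0,-0.9,10,0,0],[0,-0.4,5,0,0],[0,0,0,0,0]]]'

```text
t: 4.78
position: [0.5778, 0.1688, 0.0578]
eef_rot: [[-0.091, 0.996, 0.0], [0.996, 0.091, 0.0], [0.0, 0.0, -1.0]]
force: [0.1, 0.2, 0.5]
grip_width: 0.0005
gripper_force: 0.0
```

```bash
python3 - <<'E'
from h import *
f=grab('top');g=grab('side');s=bot.state();print(s['position'],s['q'],s['gripper_force'],s['grip_width'],s['force'])
np.savez('top1.npz',**f);np.savez('side1.npz',**g)
for f in(f,g):
    W=depth(f)
    m=(W[...,2]>.055)&(W[...,2]<.068)&(np.hypot(W[...,0]-.567,W[...,1]-.28)<.035)
    v,u=np.nonzero(m);print(len(v),W[m].mean(0) if len(v) else 0, proj(f,[[.567,.289,.063]]))
def crop(f,c): 
    u,v=proj(f,[[.567,.285,.08]])[0].astype(int); return cv2.resize(f['color'][v-40:v+40,u-40:u+40],(400,400),interpolation=cv2.INTER_CUBIC)
save('c2',np.hstack([crop(np.load('top1.npz'),0),crop(np.load('side1.npz'),0)]))
E
```

```text
[0.57797535 0.16726577 0.05782868] [ 1.66467098e-01  4.08185609e-01  1.63387733e+00 -5.90067327e-04
  1.09960177e+00  7.71953543e-02] 0.0 0.0004069027286553948 [0.3164402  0.27750176 0.21652038]
0 0 [[232.21807533 190.1716094 ]]
0 0 [[207.06574461 242.64367245]]
```

View pics/c2.png

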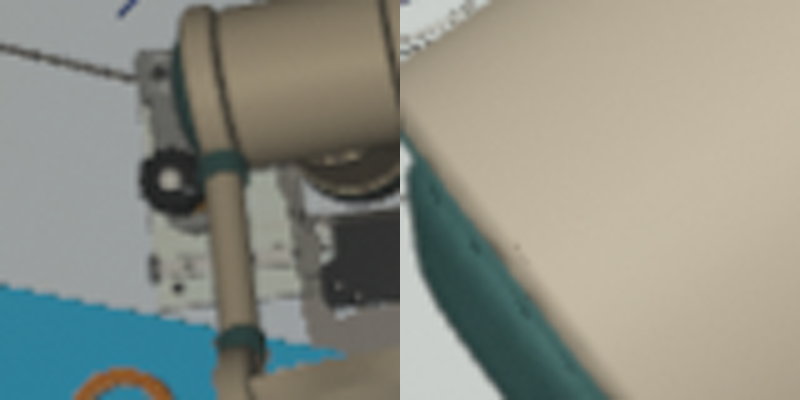

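The fingers are fully shut (0.0004 m), so the grip wasn't held. The arm hides the carriage. I'll lift and back off to see what happened.

servo_tool --steps '[[[0,0,0,30,0],[0,0,0,38,0],[0,0,0,38,0],[0,0,0,38,0],[0.3,0,0,38,0]]]'

```text
t: 5.3
position: [0.5778, 0.1661, 0.2418]
eef_rot: [[-0.087, 0.996, 0.0], [0.996, 0.087, -0.0], [-0.0, 0.0, -1.0]]
force: [0.6, 0.1, 0.6]
grip_width: 0.0041
gripper_force: 0.0
```

servo_tool --steps '[[[0.6,-40,0,0,0],[0.6,-40,0,0,0],[0.6,-40,0,0,0],[0.6,-40,0,0,0],[0.6,-40,0,0,0]]]'

```text
t: 5.72
position: [0.3762, 0.1662, 0.2398]
eef_rot: [[-0.087, 0.996, 0.0], [0.996, 0.087, -0.0], [-0.0, 0.0, -1.0]]
force: [0.4, 0.4, 0.9]
grip_width: 0.037
gripper_force: 0.0
```

```bash
python3 - <<'E'
from h import *
f=grab('top');g=grab('side');s=bot.state();print(s['position'],s['t'])
np.savez('top1.npz',**f);np.savez('side1.npz',**g)
for f in(f,g):
    W=depth(f)
    for lo,hi in((.057,.078),(.186,.197)):
        m=(W[...,2]>lo)&(W[...,2]<hi)&(W[...,0]>.54)&(W[...,0]<.61)&(W[...,1]>0)&(W[...,1]<.36)
        k,l,st,c=cv2.connectedComponentsWithStats(m.astype(np.uint8))
        for i in range(1,k):
            if st[i,4]>5: print(lo,st[i],np.median(W[l==i],0).round(3))
a=np.load('top1.npz')['color'];b=np.load('side1.npz')['color']
save('c3',np.hstack([cv2.resize(a[140:240,210:310],(400,400),interpolation=2),cv2.resize(b[170:270,180:280],(400,400),interpolation=2)]))
E
```

```text
[0.37178629 0.16603693 0.24013247] 5.8167
0.057 [291 181   6   6  30] [0.583 0.094 0.071]
0.057 [251 182  12  12  72] [0.574 0.211 0.062]
0.186 [219 179  13  13 121] [0.567 0.289 0.191]
0.057 [226 220  14  14 107] [0.575 0.213 0.061]
0.186 [185 214  17  16 197] [0.566 0.288 0.191]
```

View pics/c3.png

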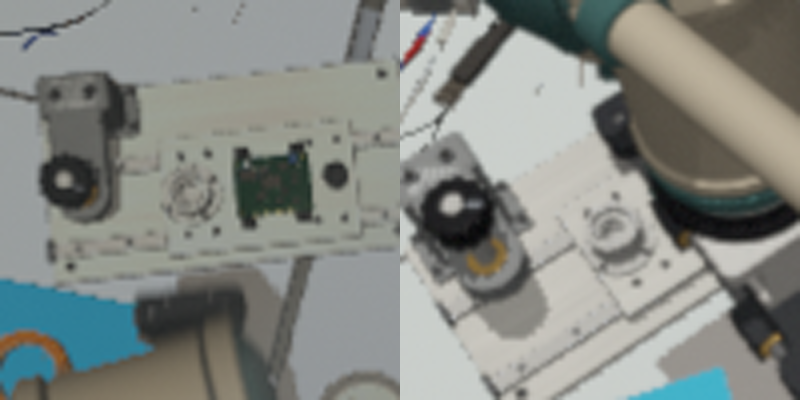

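Nothing moved: grip and boss are exactly where they were. So the fingers closed beside the grip. I'll check where the cameras see the gripper against the reported TCP.

```bash
python3 - <<'E'
from h import *
s=bot.state();print(s['position'],s['eef_rot'].round(3).tolist(),s['q'].round(3),s['grip_width'])
for n in('top','side'):
    f=np.load(n+'1.npz');W=depth(f)
    P=s['position']; print(n,proj(f,[P,P+[0,0,.1],P+[0,0,.2]]).round(1).tolist())
    m=(W[...,2]>.2)&(W[...,2]<.6)&(np.hypot(W[...,0]-P[0],W[...,1]-P[1])<.13)
    for lo in np.arange(.2,.6,.03):
        q=m&(W[...,2]>=lo)&(W[...,2]<lo+.03)
        if q.sum()>5: print(round(lo,2),q.sum(),W[q].min(0).round(3),W[q].max(0).round(3))
f=np.load('side1.npz')['color'];g=np.load('top1.npz')['color']
save('c4',np.hstack([g[150:400,150:450],f[150:400,200:500]]))
E
```

```text
[0.37178629 0.16603693 0.24013247] [[-0.089, 0.996, -0.003], [0.996, 0.089, -0.0], [-0.0, -0.003, -1.0]] [ 0.248 -0.012  1.712  0.     1.444  0.159] 0.045009211790989885
top [[266.1, 250.9], [262.4, 250.9], [258.0, 250.8]]
0.35 8 [0.319 0.139 0.373] [0.457 0.189 0.378]
0.38 720 [0.288 0.132 0.389] [0.465 0.208 0.408]
0.44 15 [0.338 0.139 0.445] [0.345 0.165 0.453]
side [[278.2, 254.7], [272.7, 235.3], [265.8, 210.6]]
0.35 193 [0.285 0.132 0.357] [0.443 0.207 0.38 ]
0.38 1227 [0.278 0.137 0.38 ] [0.455 0.208 0.41 ]
0.41 161 [0.326 0.153 0.41 ] [0.348 0.198 0.44 ]
0.44 453 [0.326 0.131 0.44 ] [0.379 0.204 0.466]
0.47 304 [0.332 0.13  0.472] [0.381 0.203 0.5  ]
0.5 275 [0.336 0.135 0.5  ] [0.374 0.201 0.53 ]
0.53 312 [0.335 0.135 0.53 ] [0.386 0.213 0.56 ]
0.56 265 [0.335 0.135 0.56 ] [0.362 0.2   0.59 ]
0.59 112 [0.335 0.137 0.59 ] [0.352 0.179 0.6  ]
```

View pics/c4.png

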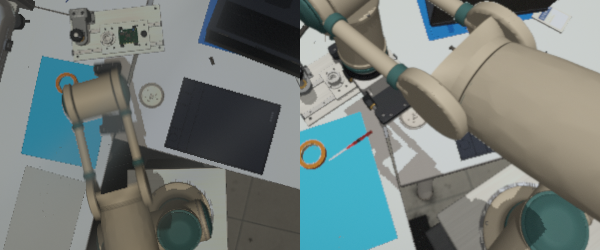

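The body centre seen by the cameras agrees with the reported TCP to about 4 mm, so calibration is fine. I'll go back over the grip, close in small steps and watch for contact.

servo_tool --steps '[[[0.6,40,-15,0,0],[0.6,40,-15,0,0],[0.6,40,-15,0,0],[0.6,40,-15,0,0],[0.6,40,-14,0,0]]]'

```text
t: 6.23
position: [0.576, 0.0929, 0.2399]
eef_rot: [[-0.087, 0.996, 0.001], [0.996, 0.087, -0.0], [-0.001, 0.001, -1.0]]
force: [0.9, 0.1, -0.6]
grip_width: 0.056
gripper_force: 0.0
```

servo_tool --steps '[[[0.6,12,0,-30,0],[0.6,0,0,-40,0],[0.6,0,0,-40,0],[0.6,0,0,-40,0],[0.6,0,0,-33,0]]]'

```text
t: 6.65
position: [0.5852, 0.0936, 0.0538]
eef_rot: [[-0.087, 0.996, -0.002], [0.996, 0.087, -0.001], [-0.0, -0.002, -1.0]]
force: [0.5, 0.1, 0.6]
grip_width: 0.0562
gripper_force: 0.0
```

servo_tool --steps '[[[0.3,0,0,0,0],[0.3,0,0,0,0],[0.3,0,0,0,0],[0.2,0,0,0,0],[0.1,0,0,0,0]]]'

```text
t: 7.07
position: [0.5876, 0.0948, 0.0596]
eef_rot: [[-0.088, 0.996, 0.005], [0.996, 0.088, 0.0], [-0.0, 0.005, -1.0]]
force: [-0.4, -0.9, 1.1]
grip_width: 0.0264
gripper_force: 0.0
```

servo_tool --steps '[[[0,0,0,0,0],[0,0,0,0,0]]]'

```text
t: 7.23
position: [0.5863, 0.0948, 0.0584]
eef_rot: [[-0.089, 0.996, 0.003], [0.996, 0.089, 0.0], [-0.0, 0.003, -1.0]]
force: [0.1, 1.4, 1.4]
grip_width: 0.0133
gripper_force: 0.0
```

servo_tool --steps '[[[0,0,0,0,0],[0,0,0,0,0]]]'

```text
t: 7.4
position: [0.5856, 0.0948, 0.0574]
eef_rot: [[-0.089, 0.996, 0.001], [0.996, 0.089, -0.0], [-0.0, 0.001, -1.0]]
force: [0.6, 0.9, 0.7]
grip_width: 0.0013
gripper_force: 0.0
```

```bash
python3 - <<'E'
from h import *
s=bot.state();print({k:(np.round(v,4)) for k,v in s.items() if k!='eef_rot'})
for n in('top','side'):
    f=grab(n);W=depth(f);P=s['position']
    for lo in np.arange(.03,.3,.015):
        q=(np.hypot(W[...,0]-P[0],W[...,1]-P[1])<.12)&(W[...,2]>=lo)&(W[...,2]<lo+.015)
        if q.sum()>5: print(n,round(lo,3),q.sum(),W[q].min(0).round(3),W[q].max(0).round(3))
E
```

```text
{'t': np.float64(7.4), 'q': array([ 0.0433,  0.3968,  1.6547, -0.    ,  1.0892, -0.0453]), 'qd': array([ 0.0002,  0.0061,  0.0038, -0.0003, -0.0006,  0.0024]), 'joint_torque': array([-7.00000e-03, -4.43890e+01, -2.06355e+01,  6.48000e-02,
        1.17000e-02,  5.00000e-04]), 'position': array([0.5856, 0.0948, 0.0574]), 'force': array([0.5658, 0.944 , 0.7415]), 'moment': array([-0.0575, -0.0973, -0.0227]), 'gripper_force': np.float64(0.0), 'grip_width': np.float64(0.0013)}
top 0.03 278 [0.529 0.129 0.03 ] [0.621 0.213 0.045]
top 0.045 38 [0.547 0.141 0.045] [0.599 0.215 0.06 ]
top 0.06 25 [0.556 0.196 0.06 ] [0.592 0.213 0.069]
top 0.18 19 [0.532 0.064 0.187] [0.555 0.119 0.195]
top 0.195 10 [0.496 0.063 0.195] [0.578 0.119 0.209]
top 0.21 335 [0.495 0.058 0.211] [0.547 0.121 0.225]
top 0.225 18 [0.503 0.071 0.225] [0.548 0.114 0.239]
top 0.24 10 [0.543 0.076 0.243] [0.546 0.11  0.254]
top 0.255 79 [0.543 0.059 0.256] [0.565 0.126 0.27 ]
top 0.27 51 [0.543 0.061 0.27 ] [0.571 0.13  0.281]
top 0.3 33 [0.548 0.063 0.3  ] [0.57  0.125 0.314]
```

The fingers again close on nothing, although the body's x and y match. I suspect fingertip height, so I'll check it in the first pictures, where the gripper was in clear view.

```bash
python3 - <<'E'
from h import *
P=np.array([.1543,-.5534,.183]);R=np.array([[.963,.268,0],[.268,-.963,0],[0,0,-1]])
f=np.load('side0.npz');W=depth(f)
pts=[P+R@[0,s*.047,z] for s in(1,-1) for z in(.014,-.005,-.083)]
print(proj(f,pts).round(0).tolist())
m=(np.hypot(W[...,0]-P[0],W[...,1]-P[1])<.13)&(W[...,2]>.1)
L=(W-P)@R
for lo in np.arange(-.24,.06,.015):
    q=m&(L[...,2]>=lo)&(L[...,2]<lo+.015)
    if q.sum()>3: print(round(lo,3),q.sum(),L[q].min(0).round(3),L[q].max(0).round(3))
u0,v0=560,130
im=cv2.resize(f['color'][v0:v0+80,u0:640],(800,800),interpolation=2)[:600]
for p in proj(f,pts): cv2.circle(im,(int((p[0]-u0)*10),int((p[1]-v0)*10)),6,(255,0,0),2)
save('c5',im)
E
```

```text
[[589.0, 177.0], [593.0, 173.0], [613.0, 154.0], [572.0, 201.0], [576.0, 197.0], [596.0, 180.0]]
-0.195 122 [-0.017 -0.043 -0.194] [ 0.024 -0.03  -0.18 ]
-0.18 171 [-0.019 -0.078 -0.18 ] [ 0.027 -0.015 -0.165]
-0.165 783 [-0.031 -0.091 -0.165] [ 0.037  0.005 -0.15 ]
-0.15 199 [-0.031 -0.089 -0.15 ] [ 0.037  0.026 -0.135]
-0.135 224 [-0.031 -0.083 -0.135] [ 0.037  0.029 -0.12 ]
-0.12 12 [-0.024 -0.08  -0.12 ] [ 0.035 -0.074 -0.119]
-0.105 31 [-0.006 -0.063 -0.099] [ 0.012 -0.057 -0.091]
-0.09 52 [-0.007 -0.061 -0.09 ] [ 0.012 -0.05  -0.075]
-0.075 57 [-0.007 -0.062 -0.075] [ 0.012 -0.051 -0.06 ]
-0.06 49 [-0.006 -0.063 -0.06 ] [ 0.013 -0.046 -0.045]
-0.045 39 [-0.006 -0.062 -0.045] [ 0.011 -0.053 -0.031]
```

View pics/c5.png

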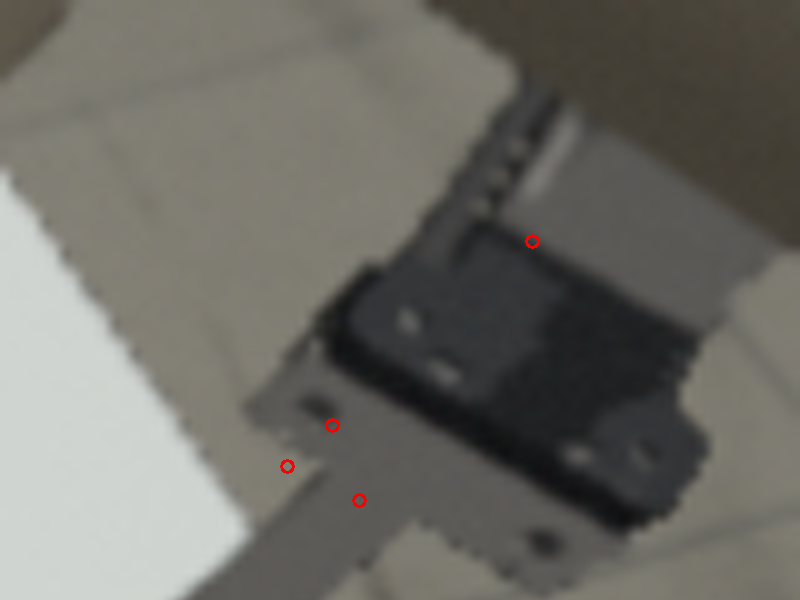

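The crop shows the left finger running down and to the left from the body. Its measured depth ends around 31 mm behind the TCP. I'll check along the strip numerically.

```bash
python3 - <<'E'
from h import *
P=np.array([.1543,-.5534,.183]);R=np.array([[.963,.268,0],[.268,-.963,0],[0,0,-1]])
for n in('side0','top0'):
  f=np.load(n+'.npz');W=depth(f);L=(W-P)@R
  for z in np.arange(-.09,.03,.008):
    u,v=proj(f,[P+R@[.0,-.058,z]])[0].round().astype(int)
    print(n,round(z,3),(u,v),L[v,u].round(3),W[v,u].round(3),f['color'][v,u])
E
```

```text
side0 -0.09 (np.int64(596), np.int64(182)) [-0.001 -0.058 -0.089] [ 0.138 -0.498  0.272] [92 90 88]
side0 -0.082 (np.int64(594), np.int64(183)) [ 0.001 -0.06  -0.086] [ 0.139 -0.496  0.269] [92 89 87]
side0 -0.074 (np.int64(591), np.int64(185)) [ 0.001 -0.058 -0.074] [ 0.14  -0.497  0.257] [93 91 89]
side0 -0.066 (np.int64(589), np.int64(187)) [ 0.001 -0.06  -0.068] [ 0.139 -0.495  0.251] [93 91 88]
side0 -0.058 (np.int64(587), np.int64(189)) [ 0.001 -0.061 -0.061] [ 0.139 -0.495  0.244] [93 92 88]
side0 -0.05 (np.int64(585), np.int64(191)) [ 0.    -0.06  -0.051] [ 0.139 -0.495  0.234] [94 92 89]
side0 -0.042 (np.int64(583), np.int64(193)) [ 0.    -0.062 -0.044] [ 0.138 -0.494  0.227] [93 91 88]
side0 -0.034 (np.int64(581), np.int64(194)) [ 0.001 -0.061 -0.038] [ 0.139 -0.494  0.221] [97 96 93]
side0 -0.026 (np.int64(579), np.int64(196)) [-0.036  0.135  0.187] [ 0.156 -0.693 -0.004] [205 210 206]
side0 -0.018 (np.int64(577), np.int64(198)) [-0.034  0.125  0.187] [ 0.155 -0.683 -0.004] [206 211 207]
side0 -0.01 (np.int64(575), np.int64(199)) [-0.031  0.116  0.185] [ 0.155 -0.674 -0.00
[... 1244 characters left out ...]
int64(502), np.int64(327)) [-0.054  0.008  0.183] [ 0.105 -0.576 -0.   ] [131 134 132]
top0 -0.018 (np.int64(501), np.int64(326)) [-0.049  0.005  0.18 ] [ 0.109 -0.571  0.003] [151 155 154]
top0 -0.01 (np.int64(500), np.int64(326)) [-0.048  0.002  0.181] [ 0.109 -0.568  0.002] [154 158 157]
top0 -0.002 (np.int64(499), np.int64(326)) [-0.046 -0.002  0.177] [ 0.11  -0.563  0.006] [153 158 156]
top0 0.006 (np.int64(498), np.int64(325)) [-0.043 -0.003  0.182] [ 0.112 -0.562  0.001] [154 158 157]
top0 0.014 (np.int64(497), np.int64(325)) [-0.042 -0.006  0.181] [ 0.112 -0.558  0.002] [153 158 156]
top0 0.022 (np.int64(496), np.int64(325)) [-0.042 -0.009  0.185] [ 0.112 -0.556 -0.002] [153 158 156]
```

Both cameras put the fingertips about 45 mm higher than reported (tip at L z ≈ −0.032, where +0.014 was expected), plus about 3 mm along tool x. So the reported TCP z is 45 mm too low, and the fingers closed above the grip. I'll subtract 45 mm from every z target from here on. Next: open, descend, close.

servo_tool --steps '[[[0.6,0,-3,0,0],[0.6,0,0,0,0],[0.6,0,0,0,0],[0.6,0,0,0,0],[0.6,0,0,0,0]]]'

```text
t: 7.92
position: [0.5854, 0.0917, 0.0568]
eef_rot: [[-0.088, 0.996, -0.0], [0.996, 0.088, 0.0], [0.0, -0.0, -1.0]]
force: [-0.9, 0.3, -0.4]
grip_width: 0.0303
gripper_force: 0.0
```

servo_tool --steps '[[[0.6,0,0,-10,0],[0.6,0,0,-15,0],[0.6,0,0,-13,0],[0.6,0,0,-7,0],[0.5,0,0,0,0]]]'

```text
t: 8.33
position: [0.585, 0.0918, 0.0118]
eef_rot: [[-0.088, 0.996, -0.001], [0.996, 0.088, -0.0], [0.0, -0.001, -1.0]]
force: [0.2, 0.2, 0.8]
grip_width: 0.0525
gripper_force: 0.0
```

servo_tool --steps '[[[0.3,0,0,0,0],[0.2,0,0,0,0],[0,0,0,0,0],[0,0,0,0,0],[0,0,0,0,0]]]'

```text
t: 8.75
position: [0.5846, 0.0917, 0.0116]
eef_rot: [[-0.088, 0.996, -0.002], [0.996, 0.088, -0.0], [-0.0, -0.002, -1.0]]
force: [-5.6, -1.1, 4.8]
grip_width: 0.0197
gripper_force: 6.3
```

servo_tool --steps '[[[0,0,0,0,0],[0,0,0,0,0],[0,0,0,0,0]]]'

```text
t: 9.0
position: [0.5846, 0.0917, 0.0117]
eef_rot: [[-0.089, 0.996, -0.002], [0.996, 0.089, -0.0], [-0.0, -0.002, -1.0]]
force: [-3.8, -0.9, 0.5]
grip_width: 0.0192
gripper_force: 20.4
```

The grip is held (19.2 mm, 20 N). Now I slide it 77 mm along the rails.

servo_tool --steps '[[[0,-0.5,5,0,0],[0,-0.9,10,0,0],[0,-1.2,14,0,0],[0,-1.2,14,0,0],[0,-1.2,14,0,0]]]'

```text
t: 9.42
position: [0.5795, 0.1501, 0.0117]
eef_rot: [[-0.089, 0.996, -0.001], [0.996, 0.089, -0.0], [-0.0, -0.001, -1.0]]
force: [-2.6, -2.6, 0.5]
grip_width: 0.0195
gripper_force: 20.8
```

servo_tool --steps '[[[0,-0.9,10,0,0],[0,-0.5,6,0,0],[0,-0.3,3.7,0,0],[0,0,0,0,0],[0,0,0,0,0]]]'

```text
t: 9.83
position: [0.5779, 0.1695, 0.0117]
eef_rot: [[-0.088, 0.996, -0.001], [0.996, 0.088, 0.001], [0.001, -0.001, -1.0]]
force: [-5.7, 0.9, 0.8]
grip_width: 0.0196
gripper_force: 21.1
```

servo_tool --steps '[[[0.5,0,0,0,0],[0.5,0,0,0,0],[0.5,0,0,0,0],[0.5,0,0,20,0],[0.5,0,0,35,0]]]'

```text
t: 10.25
position: [0.577, 0.1674, 0.0641]
eef_rot: [[-0.088, 0.996, -0.006], [0.996, 0.088, -0.001], [-0.001, -0.006, -1.0]]
force: [1.0, 0.3, -0.5]
grip_width: 0.0462
gripper_force: 0.0
```

servo_tool --steps '[[[0.5,0,0,40,0],[0.6,0,0,40,0],[0.7,0,0,40,0],[0.7,0,0,30,0],[0.7,-40,0,0,0]]]'

```text
t: 10.67
position: [0.5517, 0.1689, 0.225]
eef_rot: [[-0.086, 0.996, 0.025], [0.996, 0.086, 0.003], [0.001, 0.025, -1.0]]
force: [1.1, 0.4, 0.4]
grip_width: 0.0656
gripper_force: 0.0
```

servo_tool --steps '[[[0.7,-40,0,0,0],[0.7,-40,0,0,0],[0.7,-40,0,0,0],[0.7,-40,0,0,0],[0.7,0,0,0,0]]]'

```text
t: 11.08
position: [0.3718, 0.1678, 0.2172]
eef_rot: [[-0.089, 0.996, -0.003], [0.996, 0.089, 0.0], [0.0, -0.003, -1.0]]
force: [-0.3, 0.2, -0.7]
grip_width: 0.066
gripper_force: 0.0
```

```bash
python3 - <<'E'
from h import *
s=bot.state();print(s['position'],s['t'],s['q'].round(3))
a=np.array([np.cos(np.radians(5)),np.sin(np.radians(5))]);b=np.array([-a[1],a[0]])
for n in('top','side'):
    f=grab(n);np.savez(n+'2.npz',**f);W=depth(f);K=None
    for nm,lo,hi in(('knob',.186,.197),('boss',.055,.0665),('grip',.067,.078)):
        m=(W[...,2]>lo)&(W[...,2]<hi)&(W[...,0]>.545)&(W[...,0]<.605)&(W[...,1]>0.05)&(W[...,1]<.36)
        k,l,st,c=cv2.connectedComponentsWithStats(m.astype(np.uint8))
        for i in range(1,k):
            if st[i,4]>5:
                P=W[l==i]; e=(P[:,:2].min(0)+P[:,:2].max(0))/2
                if nm=='knob': K=P[:,:2].mean(0)
                d=P[:,:2].mean(0)-K; print(n,nm,st[i,4],P.mean(0).round(4),e.round(4),'jig',round(d@a,4),round(d@b,4))
E
```

```text
[0.3717929  0.16775704 0.21724513] 11.0833 [2.520e-01 1.000e-03 1.756e+00 1.000e-03 1.387e+00 1.620e-01]
top knob 114 [0.5664 0.2881 0.1908] [0.5669 0.2882] jig 0.0 0.0
top boss 6 [0.5555 0.2786 0.0591] [0.5565 0.2789] jig -0.0117 -0.0085
top grip 22 [0.5761 0.1714 0.0726] [0.575  0.1717] jig -0.0005 -0.1172
side knob 199 [0.5665 0.2888 0.1904] [0.5681 0.2888] jig 0.0 0.0
side boss 64 [0.5581 0.2879 0.0606] [0.5596 0.2894] jig -0.0084 -0.0002
```

The carriage is within about 1 mm of centred: grip is 117–118 mm from the knob axis and the boss y offset is about 0. Next I check headroom around the knob before going there.

```bash
python3 - <<'E'
from h import *
for n in('top2','side2'):
    W=depth(np.load(n+'.npz'));r=np.hypot(W[...,0]-.567,W[...,1]-.289)
    for lo,hi in((.2,.3),(.3,.45),(.45,.8)):
        m=(W[...,2]>lo)&(W[...,2]<hi)&(W[...,1]>.25)&(W[...,0]>.3); print(n,lo,m.sum(),(r[m].min(),W[m][r[m].argmin()]) if m.any() else '')
E
```

```text
top2 0.2 210 (np.float64(0.20805177252731627), array([0.68010527, 0.4636217 , 0.22854832]))
top2 0.3 975 (np.float64(0.20542983572691498), array([0.65610316, 0.47410009, 0.36872787]))
top2 0.45 48467 (np.float64(0.06791170500428087), array([0.55807995, 0.35632334, 0.5687457 ]))
side2 0.2 717 (np.float64(0.20989838258876786), array([0.67686002, 0.46785219, 0.2375153 ]))
side2 0.3 55 (np.float64(0.2522740429700076), array([0.78307094, 0.41921344, 0.30700912]))
side2 0.45 27412 (np.float64(0.06774734119586226), array([0.5691359 , 0.35671366, 0.56714427]))
```

servo_tool --steps '[[[0.7,20,0,0,0],[0.7,35,15,0,0],[0.7,35,20,0,0],[0.7,35,20,0,0],[0.7,30,20,0,0]]]'

```text
t: 11.6
position: [0.539, 0.2442, 0.2166]
eef_rot: [[-0.087, 0.996, 0.004], [0.996, 0.087, 0.0], [0.0, 0.004, -1.0]]
force: [-0.2, -0.1, 0.8]
grip_width: 0.0656
gripper_force: 0.0
```

servo_tool --steps '[[[0.7,25,25,0,0],[0.7,15,18,0,0],[0.7,0,0,0,0]]]'

```text
t: 11.85
position: [0.5797, 0.2897, 0.2147]
eef_rot: [[-0.089, 0.996, 0.003], [0.996, 0.089, 0.002], [0.002, 0.003, -1.0]]
force: [-0.1, -0.1, 0.1]
grip_width: 0.0658
gripper_force: 0.0
```

```bash
python3 - <<'E'
from h import *
for n in('top2','side2'):
    W=depth(np.load(n+'.npz'))
    for y in np.arange(.34,.5,.02):
        m=(W[...,2]>.06)&(W[...,1]>y)&(W[...,1]<y+.02)&(W[...,0]>.42)&(W[...,0]<.72)
        if m.any(): print(n,y.round(2),m.sum(),np.percentile(W[m][:,2],[0,5,50,100]).round(3),W[m][:,0].min().round(2),W[m][:,0].max().round(2))
E
```

```text
top2 0.34 416 [0.526 0.542 0.596 0.61 ] 0.54 0.72
top2 0.36 1072 [0.525 0.556 0.59  0.611] 0.46 0.72
top2 0.38 1404 [0.526 0.565 0.6   0.611] 0.42 0.72
top2 0.4 1099 [0.064 0.586 0.604 0.611] 0.42 0.72
top2 0.42 918 [0.064 0.567 0.604 0.61 ] 0.42 0.72
top2 0.44 1071 [0.069 0.283 0.604 0.614] 0.42 0.72
top2 0.46 1760 [0.06  0.145 0.603 0.617] 0.42 0.72
top2 0.48 1529 [0.064 0.378 0.607 0.616] 0.42 0.72
side2 0.34 1177 [0.512 0.529 0.575 0.607] 0.55 0.72
side2 0.36 2637 [0.512 0.531 0.583 0.607] 0.47 0.72
side2 0.38 3797 [0.513 0.533 0.592 0.606] 0.42 0.72
side2 0.4 2496 [0.529 0.581 0.604 0.606] 0.42 0.72
side2 0.42 2062 [0.062 0.554 0.604 0.607] 0.42 0.72
side2 0.44 897 [0.06  0.209 0.604 0.606] 0.42 0.71
side2 0.46 681 [0.06  0.074 0.18  0.605] 0.42 0.71
side2 0.48 309 [0.061 0.069 0.147 0.234] 0.68 0.69
```

The overhead fixture is at z ≥ 0.51 and the gripper body tops out near 0.42, so it clears. I'll let the arm settle, then descend onto the knob.

servo_tool --steps '[[[0.7,0,0,0,0],[0.7,0,0,0,0]]]'

```text
t: 12.02
position: [0.5745, 0.2858, 0.2162]
eef_rot: [[-0.088, 0.996, -0.0], [0.996, 0.088, -0.001], [-0.001, -0.0, -1.0]]
force: [0.3, -0.1, -0.2]
grip_width: 0.0656
gripper_force: 0.0
```

servo_tool --steps '[[[0.7,-7.5,1,0,0],[0.7,0,0,-25,0],[0.7,0,0,-30,0],[0.7,0,0,-25,0],[0.7,0,0,-6,0]]]'

```text
t: 12.43
position: [0.5624, 0.2856, 0.1276]
eef_rot: [[-0.088, 0.996, -0.007], [0.996, 0.088, -0.003], [-0.002, -0.007, -1.0]]
force: [-0.2, -0.2, -1.3]
grip_width: 0.0656
gripper_force: 0.0
```

servo_tool --steps '[[[0.6,0,0,0,0],[0.6,0,0,0,0]]]'

```text
t: 12.6
position: [0.5664, 0.2873, 0.1323]
eef_rot: [[-0.088, 0.996, 0.002], [0.996, 0.088, 0.001], [0.0, 0.002, -1.0]]
force: [0.2, -0.9, 0.6]
grip_width: 0.0576
gripper_force: 0.0
```

Centred on the knob axis. Closing on it with 40 N.

servo_tool --steps '[[[0.5,0,0,-1,0],[0.4,0,0,0,0],[0.3,0,0,0,0],[0.2,0,0,0,0],[0.2,0,0,0,0]]]' --newtons 40

```text
t: 13.02
position: [0.5677, 0.2878, 0.1313]
eef_rot: [[-0.088, 0.996, 0.004], [0.996, 0.088, 0.001], [0.001, 0.004, -1.0]]
force: [2.4, 0.6, 3.2]
grip_width: 0.0392
gripper_force: 40.0
```

servo_tool --steps '[[[0.2,0,0,0,0],[0.2,0,0,0,0],[0.2,0,0,0,0]]]'

```text
t: 13.27
position: [0.5677, 0.2878, 0.1305]
eef_rot: [[-0.088, 0.996, 0.003], [0.996, 0.088, 0.001], [0.001, 0.003, -1.0]]
force: [3.5, 1.8, 2.3]
grip_width: 0.0395
gripper_force: 40.0
```

servo_tool --steps '[[[0.2,0,0,-3,0],[0.2,0,0,-3,0],[0.2,0,0,-3,0],[0.2,0,0,-3,0],[0.2,0,0,0,0]]]'

```text
t: 13.68
position: [0.5676, 0.2878, 0.1172]
eef_rot: [[-0.088, 0.996, 0.002], [0.996, 0.088, 0.001], [0.0, 0.003, -1.0]]
force: [7.0, 1.9, 0.2]
grip_width: 0.0396
gripper_force: 40.0
```

servo_tool --steps '[[[0.2,0,0,-1,0],[0.2,0,0,-1,0],[0.2,0,0,0,0]]]'

```text
t: 13.93
position: [0.5676, 0.2878, 0.1155]
eef_rot: [[-0.088, 0.996, 0.003], [0.996, 0.088, 0.001], [0.0, 0.003, -1.0]]
force: [5.7, 1.1, 1.4]
grip_width: 0.0393
gripper_force: 40.0
```

servo_tool --steps '[[[0.2,1,0,-1,0],[0.2,0,0,-1,0],[0.2,0,0,0,0]]]'

```text
t: 14.18
position: [0.5676, 0.2878, 0.1141]
eef_rot: [[-0.088, 0.996, 0.001], [0.996, 0.088, 0.001], [0.001, 0.001, -1.0]]
force: [2.9, 0.9, 4.7]
grip_width: 0.0393
gripper_force: 40.0
```

servo_tool --steps '[[[0.2,0,0,-1,0],[0.2,0,0,0,0]]]'

```text
t: 14.35
position: [0.5677, 0.2878, 0.114]
eef_rot: [[-0.088, 0.996, 0.002], [0.996, 0.088, 0.001], [0.001, 0.002, -1.0]]
force: [2.0, 0.0, 8.0]
grip_width: 0.039
gripper_force: 40.0
```

Thread contact at a feed of about 16.5 mm, which implies roughly 105° to back off. Pressing with about 10 N and turning backward (anticlockwise, +z).

servo_tool --steps '[[[0.2,0.3,0,-1,5],[0.2,0,0,0,7],[0.2,0,0,0.2,7],[0.2,0,0,0.2,7],[0.2,0,0,0.2,7]]]'

```text
t: 14.77
position: [0.5677, 0.2879, 0.1147]
eef_rot: [[-0.621, 0.784, 0.002], [0.784, 0.621, 0.001], [-0.0, 0.002, -1.0]]
force: [1.9, 0.1, 12.9]
grip_width: 0.0395
gripper_force: 40.0
```

```bash
python3 -c "
from h import *
s=bot.state();print(s['q'].round(3),s['moment'].round(2),s['force'].round(1))"
```

```text
[ 3.600e-01  4.090e-01  1.477e+00  1.000e-03  1.253e+00 -3.100e-01] [-0.01 -0.31 -0.17] [ 1.9  0.1 12.9]
```

servo_tool --steps '[[[0.2,0,0,0.2,7],[0.2,0,0,0.3,7],[0.2,0,0,0.3,7],[0.2,0,0,0.3,7],[0.2,0,0,0.3,7]]]'

```text
t: 15.18
position: [0.5677, 0.2879, 0.1158]
eef_rot: [[-0.958, 0.286, 0.002], [0.286, 0.958, 0.001], [-0.001, 0.002, -1.0]]
force: [1.8, -1.0, 11.8]
grip_width: 0.0395
gripper_force: 40.0
```

servo_tool --steps '[[[0.2,0,0,0.2,7],[0.2,0,0,0.2,7],[0.2,0,0,0,5]]]'

```text
t: 15.43
position: [0.5678, 0.288, 0.1164]
eef_rot: [[-0.999, -0.041, 0.002], [-0.041, 0.999, 0.002], [-0.002, 0.001, -1.0]]
force: [2.3, 0.1, 13.4]
grip_width: 0.0393
gripper_force: 40.0
```

servo_tool --steps '[[[0.2,0,0,0.2,6],[0.2,0,0,0.2,6],[0.2,0,0,0.1,4]]]'

```text
t: 15.68
position: [0.5676, 0.288, 0.1165]
eef_rot: [[-0.949, -0.314, 0.001], [-0.314, 0.949, 0.002], [-0.002, 0.001, -1.0]]
force: [0.7, 1.0, 12.0]
grip_width: 0.0393
gripper_force: 40.0
```

servo_tool --steps '[[[0.2,0,0,0.1,5],[0.2,0,0,0.1,5]]]'

```text
t: 15.85
position: [0.5677, 0.288, 0.1168]
eef_rot: [[-0.881, -0.474, 0.001], [-0.474, 0.881, 0.002], [-0.002, 0.001, -1.0]]
force: [2.3, 1.0, 12.0]
grip_width: 0.0392
gripper_force: 40.0
```

servo_tool --steps '[[[0.2,0,0,0.1,5],[0.2,0,0,0.1,5]]]'

```text
t: 16.02
position: [0.5676, 0.288, 0.1168]
eef_rot: [[-0.785, -0.62, 0.001], [-0.62, 0.785, 0.002], [-0.002, 0.001, -1.0]]
force: [1.6, -0.1, 9.2]
grip_width: 0.0392
gripper_force: 40.0
```

servo_tool --steps '[[[0.2,0,0,0.1,5],[0.2,0,0,0,5]]]'

```text
t: 16.18
position: [0.5675, 0.288, 0.1155]
eef_rot: [[-0.665, -0.747, 0.0], [-0.747, 0.665, 0.001], [-0.001, 0.001, -1.0]]
force: [4.7, 1.9, 2.3]
grip_width: 0.0395
gripper_force: 40.0
```

It's dropping: z is falling and the force is down to 2.3 N at about 126° back. I press down without turning.

servo_tool --steps '[[[0.2,0,0,-2,1],[0.2,0,0,-2,0],[0.2,0,0,-1,0],[0.2,0,0,0,0]]]'

```text
t: 16.52
position: [0.5676, 0.288, 0.1122]
eef_rot: [[-0.657, -0.754, 0.001], [-0.754, 0.657, 0.001], [-0.002, 0.0, -1.0]]
force: [1.6, 0.5, 13.8]
grip_width: 0.0395
gripper_force: 40.0
```

servo_tool --steps '[[[0.2,0,0,-1,0],[0.2,0,0,-0.5,0],[0.2,0,0,0,0]]]'

```text
t: 16.77
position: [0.5677, 0.2881, 0.1122]
eef_rot: [[-0.657, -0.754, 0.002], [-0.754, 0.657, 0.002], [-0.003, -0.0, -1.0]]
force: [0.4, -0.9, 19.6]
grip_width: 0.0395
gripper_force: 40.0
```

servo_tool --steps '[[[0.2,0,0,0,4],[0.2,0,0,0,4],[0.2,0,0,0,0]]]'

```text
t: 17.02
position: [0.5677, 0.288, 0.1123]
eef_rot: [[-0.543, -0.84, 0.002], [-0.84, 0.543, 0.002], [-0.003, -0.001, -1.0]]
force: [-0.4, -0.2, 19.9]
grip_width: 0.0394
gripper_force: 40.0
```

After dropping, the screw rides the next ridge (+0.1 mm over 8°), so it's on the thread below. The drop was at about yaw 134°, and I'm now at 147°. That leaves about 373° of forward turn, keeping it pressed and sinking about 0.23 mm per 7°.

servo_tool --steps '[[[0.2,0,0,0,-7],[0.2,0,0,-0.1,-7],[0.2,0,0,-0.2,-7],[0.2,0,0,-0.2,-7],[0.2,0,0,-0.2,-7]]]'

```text
t: 17.43
position: [0.5678, 0.288, 0.1113]
eef_rot: [[-0.93, -0.369, 0.002], [-0.369, 0.93, 0.002], [-0.003, 0.001, -1.0]]
force: [0.0, -1.5, 18.2]
grip_width: 0.0394
gripper_force: 40.0
```

servo_tool --steps '[[[0.2,0,0,-0.2,-7],[0.2,0,0,-0.2,-7],[0.2,0,0,-0.2,-7],[0.2,0,0,-0.2,-7],[0.2,0,0,-0.2,-7]]]'

```text
t: 17.85
position: [0.5678, 0.288, 0.1102]
eef_rot: [[-0.973, 0.231, 0.002], [0.231, 0.973, 0.001], [-0.002, 0.002, -1.0]]
force: [-0.0, 0.0, 18.4]
grip_width: 0.0392
gripper_force: 40.0
```

It's threading: 1.1 mm per 35°. Continuing.

servo_tool --steps '[[[0.2,0,0,-0.2,-7],[0.2,0,0,-0.2,-7],[0.2,0,0,-0.2,-7],[0.2,0,0,-0.2,-7],[0.2,0,0,-0.2,-7]]]'

```text
t: 18.27
position: [0.5678, 0.2879, 0.109]
eef_rot: [[-0.664, 0.747, 0.002], [0.747, 0.664, 0.001], [-0.001, 0.003, -1.0]]
force: [-0.9, 0.3, 17.3]
grip_width: 0.0392
gripper_force: 40.0
```

servo_tool --steps '[[[0.2,0,0,-0.2,-7],[0.2,0,0,-0.2,-7],[0.2,0,0,-0.2,-7],[0.2,0,0,-0.2,-7],[0.2,0,0,-0.2,-7]]]'

```text
t: 18.68
position: [0.5678, 0.2878, 0.1079]
eef_rot: [[-0.116, 0.993, 0.002], [0.993, 0.116, 0.001], [0.001, 0.002, -1.0]]
force: [-0.2, -0.3, 17.4]
grip_width: 0.0395
gripper_force: 40.0
```

servo_tool --steps '[[[0.2,0,0,-0.2,-7],[0.2,0,0,-0.2,-7],[0.2,0,0,-0.2,-7],[0.2,0,0,-0.2,-7],[0.2,0,0,-0.2,-7]]]'

```text
t: 19.1
position: [0.5677, 0.2878, 0.1067]
eef_rot: [[0.475, 0.88, 0.002], [0.88, -0.475, 0.001], [0.002, 0.001, -1.0]]
force: [0.3, -0.8, 16.4]
grip_width: 0.0393
gripper_force: 40.0
```

servo_tool --steps '[[[0.2,0,0,-0.2,-7],[0.2,0,0,-0.2,-7],[0.2,0,0,-0.2,-7],[0.2,0,0,-0.2,-7],[0.2,0,0,-0.2,-7]]]'

```text
t: 19.52
position: [0.5676, 0.2878, 0.1056]
eef_rot: [[0.894, 0.448, 0.002], [0.448, -0.894, 0.001], [0.002, 0.0, -1.0]]
force: [0.1, 0.4, 15.2]
grip_width: 0.0394
gripper_force: 40.0
```

servo_tool --steps '[[[0.2,0,0,-0.2,-7],[0.2,0,0,-0.2,-7],[0.2,0,0,-0.2,-7],[0.2,0,0,-0.2,-7],[0.2,0,0,-0.2,-7]]]'

```text
t: 19.93
position: [0.5676, 0.2878, 0.1044]
eef_rot: [[0.989, -0.145, 0.002], [-0.145, -0.989, 0.001], [0.001, -0.001, -1.0]]
force: [0.8, 1.3, 15.7]
grip_width: 0.0396
gripper_force: 40.0
```

servo_tool --steps '[[[0.2,0,0,-0.2,-7],[0.2,0,0,-0.2,-7],[0.2,0,0,0,0]]]'

```text
t: 20.18
position: [0.5675, 0.2879, 0.1039]
eef_rot: [[0.925, -0.379, 0.001], [-0.379, -0.925, 0.001], [0.001, -0.001, -1.0]]
force: [1.7, 0.5, 16.2]
grip_width: 0.0392
gripper_force: 40.0
```

```bash
python3 -c "
from h import *
s=bot.state();R=s['eef_rot'];print(s['q'].round(3),s['moment'].round(2),np.degrees(np.arctan2(R[1,1],R[0,1])))"
```

```text
[0.36  0.417 1.493 0.    1.231 2.319] [-0.18  0.07 -0.15] -112.2746438931397
```

Remaining forward turn is about 114°. The wrist has 18° left, so I regrip: unload, open, turn back 126°, close.

servo_tool --steps '[[[0.2,0,0,3,0],[0.3,0,0,0,0],[0.5,0,0,0,0],[0.6,0,0,0,0],[0.6,0,0,0,7]]]'

```text
t: 20.6
position: [0.5648, 0.2864, 0.1029]
eef_rot: [[0.967, -0.256, -0.006], [-0.256, -0.967, -0.003], [-0.005, 0.004, -1.0]]
force: [-0.1, 0.2, 0.6]
grip_width: 0.0547
gripper_force: 0.0
```

servo_tool --steps '[[[0.6,0,0,0,7],[0.6,0,0,0,7],[0.6,0,0,0,7],[0.6,0,0,0,7],[0.6,0,0,0,7]]]'

```text
t: 21.02
position: [0.5649, 0.2864, 0.1029]
eef_rot: [[0.937, 0.348, -0.006], [0.348, -0.937, -0.002], [-0.006, 0.0, -1.0]]
force: [0.6, -1.8, -0.4]
grip_width: 0.0566
gripper_force: 0.0
```

servo_tool --steps '[[[0.6,0,0,0,7],[0.6,0,0,0,7],[0.6,0,0,0,7],[0.6,0,0,0,7],[0.6,0,0,0,7]]]'

```text
t: 21.43
position: [0.5649, 0.2865, 0.1029]
eef_rot: [[0.568, 0.823, -0.006], [0.823, -0.568, -0.002], [-0.005, -0.004, -1.0]]
force: [-0.3, 0.7, 0.3]
grip_width: 0.0563
gripper_force: 0.0
```

servo_tool --steps '[[[0.6,0,0,0,7],[0.6,0,0,0,7],[0.6,0,0,0,7],[0.6,0,0,0,7],[0.6,0,0,0,7]]]'

```text
t: 21.85
position: [0.5649, 0.2864, 0.1029]
eef_rot: [[-0.007, 1.0, -0.006], [1.0, 0.007, -0.002], [-0.002, -0.006, -1.0]]
force: [0.6, 0.1, -0.3]
grip_width: 0.0565
gripper_force: 0.0
```

servo_tool --steps '[[[0.6,0,0,0,7],[0.6,0,0,0,7],[0.6,0,0,0,0],[0.6,0,0,0,0]]]'

```text
t: 22.18
position: [0.5658, 0.2868, 0.1034]
eef_rot: [[-0.24, 0.971, -0.004], [0.971, 0.24, -0.002], [-0.001, -0.004, -1.0]]
force: [-0.1, -0.4, 0.5]
grip_width: 0.0565
gripper_force: 0.0
```

servo_tool --steps '[[[0.6,2,1,0.5,0],[0.4,0,0,0,0],[0.3,0,0,0,0],[0.2,0,0,0,0],[0.2,0,0,0,0]]]'

```text
t: 22.6
position: [0.5675, 0.288, 0.1049]
eef_rot: [[-0.243, 0.97, -0.004], [0.97, 0.243, -0.001], [-0.0, -0.004, -1.0]]
force: [-4.1, -0.2, 1.9]
grip_width: 0.0395
gripper_force: 40.0
```

servo_tool --steps '[[[0.2,0,0,0,0],[0.2,0,0,-1,0],[0.2,0,0,-1,0]]]'

```text
t: 22.85
position: [0.5676, 0.288, 0.1046]
eef_rot: [[-0.243, 0.97, -0.003], [0.97, 0.243, -0.001], [-0.0, -0.003, -1.0]]
force: [-8.2, -2.4, 14.1]
grip_width: 0.0391
gripper_force: 40.0
```

servo_tool --steps '[[[0.2,-1,-0.4,0,-7],[0.2,0,0,-0.2,-7],[0.2,0,0,-0.2,-7],[0.2,0,0,-0.2,-7],[0.2,0,0,-0.2,-7]]]'

```text
t: 23.27
position: [0.5677, 0.288, 0.1037]
eef_rot: [[0.363, 0.932, -0.001], [0.932, -0.363, 0.0], [-0.0, -0.001, -1.0]]
force: [-4.9, -2.5, 8.4]
grip_width: 0.0396
gripper_force: 40.0
```

servo_tool --steps '[[[0.2,0,0,-0.2,-7],[0.2,0,0,-0.2,-7],[0.2,0,0,-0.2,-7],[0.2,0,0,-0.2,-7],[0.2,0,0,-0.2,-7]]]'

```text
t: 23.68
position: [0.5678, 0.288, 0.1025]
eef_rot: [[0.832, 0.555, -0.001], [0.555, -0.832, 0.0], [-0.001, -0.001, -1.0]]
force: [-4.7, -1.7, 5.9]
grip_width: 0.0391
gripper_force: 40.0
```

servo_tool --steps '[[[0.2,0,0,-0.2,-7],[0.2,0,0,-0.2,-7],[0.2,0,0,-0.2,-7],[0.2,0,0,-0.2,-7],[0.2,0,0,-0.2,-7]]]'

```text
t: 24.1
position: [0.5678, 0.288, 0.1013]
eef_rot: [[1.0, -0.022, -0.001], [-0.022, -1.0, 0.0], [-0.001, -0.0, -1.0]]
force: [-4.3, -1.7, 6.2]
grip_width: 0.0394
gripper_force: 40.0
```

servo_tool --steps '[[[0.2,0.5,0.2,-0.2,-5],[0.2,0.5,0.2,-0.2,-5],[0.2,0,0,0,0],[0.2,0,0,0,0]]]'

```text
t: 24.43
position: [0.5678, 0.2879, 0.1009]
eef_rot: [[0.982, -0.19, -0.003], [-0.19, -0.982, -0.001], [-0.003, 0.001, -1.0]]
force: [-6.4, -2.8, 7.1]
grip_width: 0.0393
gripper_force: 40.0
```

```bash
python3 - <<'E'
from h import *
s=bot.state();R=s['eef_rot'];print(s['q'].round(3),s['moment'].round(2),np.degrees(np.arctan2(R[1,1],R[0,1])),s['grip_width'],s['gripper_force'])
f=grab('top');g=grab('side')
for n,h in(('top',f),('side',g)):
    o=np.load(n+'2.npz') if n=='side' else np.load('top0.npz');W=depth(o)
    for nm,reg in(('dish/roll/driver area',(.3,.5,-.05,.4)),):
        a,b,c,d=reg;m=(W[...,0]>a)&(W[...,0]<b)&(W[...,1]>c)&(W[...,1]<d)&(W[...,2]<.04)&(depth(h)[...,2]<.04)
        print(n,m.sum(),(np.abs(h['color'].astype(int)-o['color']).max(2)[m]>60).sum())
W=depth(f)
m=(W[...,2]>.067)&(W[...,2]<.078)&(W[...,0]>.56)&(W[...,0]<.6)&(W[...,1]>.1)&(W[...,1]<.24);print('grip',m.sum(),W[m].mean(0) if m.any() else '')
save('fin',np.hstack([f['color'][140:290,150:350],g['color'][140:290,160:360]]))
E
```

```text
[0.36  0.422 1.492 0.    1.23  2.122] [ 0.05  1.04 -0.07] -100.97272342545783 0.039340126173718765 40.00124931335449
top 5816 32
side 282 0
grip 17 [0.57787674 0.17169873 0.07132978]
```

View pics/fin.png

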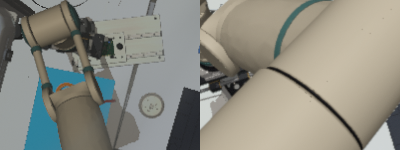

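The final view shows the gripper on the knob, the grip at (120,45) in its place, and the dish and mat items undisturbed. Moment about z is only 0.07 N m, so the screw is started and not tightened.

```bash
python3 -c "
from plant import bot
print(bot.sign_off())"
```

```text
the job is handed in; nothing more can be done
None
```

I handed the job in at about 24.5 s of the 72 s allowed. The boss is centred to about 1 mm, and the screw was backed about 130° until it dropped, then threaded forward one turn and left untightened. The knob is still gripped, and the dish, screwdriver and tape roll look undisturbed. The sign-off returned no verdict. The first two closes on the carriage grip missed, because the fingertips sit about 45 mm higher than reported, and moved nothing.

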